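Crank the microtome head to the top and lock the handwheel

TASK

Get the microtome ready for loading a specimen block: take the handwheel by its loose grip sleeve and crank it forward, so that the grip comes up on the robot's side to 12 o'clock, keeping hold of the sleeve all the way, until the specimen head is at the top. There lock the wheel by pushing the grip fully in towards the machine: the lock hole sits only roughly at 12 o'clock (up to 15 degrees before or after it), so press lightly and turn on slowly until the pin drops in, never forcing it. Let go when it is locked, and do not disturb the things standing beside the machine.

Things in the scene. Friction and masses are not known exactly. Their poses are not given: they have to be found in the camera images.
- microtome: White rotary microtome, 460 mm deep, 300 mm wide, 290 mm high, fixed on the bench. Origin: at bench level, directly below the handwheel's axis, on the machine's right side face. x points from its front (knife with red guard and specimen head, robot side) to the back, y from the handwheel into the machine, z up. Nothing but the grip needs touching.
- wheel_hub (a point): Centre of the outer face of the grey handwheel (174 mm diameter, on the machine's right side): 155 mm above the bench, 40 mm outside (-y of the microtome) the side face. The wheel's axis runs through it along the microtome's y. The sleeve's centre line runs on a circle of 65 mm radius about this axis.
- sleeve: Blue grip sleeve on the handwheel: horizontal cylinder, 26 mm diameter, 95 mm long, parallel to the wheel's axis, free to spin on its spindle; a 29 mm wide, 6 mm thick steel cap closes its outer end. Origin: the centre of the sleeve, half-way along, 62 mm outside the wheel's outer face while the grip is out. Can be pinched from above; it need not turn with the wheel.
- handwheel (a joint): Handwheel angle, rad: 0 and 6.28 = grip at 12 o'clock; grows as cranked forward, the only way to crank it: 1.57 grip at the back (+x of the microtome), 3.14 bottom, 4.71 front (robot side). Starts at 2.4 to 3.9. Needs 2 to 9 N at the grip, stays where left. May go on past 6.28 for another turn; small back-and-forth while feeling for the hole is fine.
- grip (a joint): How far the grip (spindle, sleeve, locking pin) is pushed in along its axis, towards the machine (+y of the microtome), m: 0 = out (a red band shows between sleeve and wheel), 0.010 = fully in, locked. About 2 N slides it; it stays where left. Away from the hole the pin meets the index plate after 2 mm of travel and stops dead.
- lock_plate: Fixed steel index plate behind the handwheel, mostly hidden by it. Origin: on the wheel's axis at the side face. It has one 10.6 mm hole for the 8 mm locking pin, about at 12 o'clock but up to 0.26 rad (15 degrees, 17 mm along the grip's circle) to either side; the exact place differs and is not measured. Over 20 N between pin and plate, in any direction, damages them.
- rack: Orange tube rack with blue-capped tubes, 100 x 60 x 52 mm, to the right of the machine; origin under its centre. Leave alone.
- flask: Dark grey drinking flask with a blue cap, 68 mm diameter, 190 mm high, to the right of the machine; origin under its centre. Leave alone.
- bladebox: White blade box with a green top, 85 x 45 x 30 mm, to the right of the machine; origin under its centre. Leave alone.

How it is judged (in metres and radians):
On the way, in this order (a step that is already met when the one before it is completed fails the run):
1. the wheel is cranked forward, the grip coming up on the robot's side, the sleeve held between the fingers (value of joint handwheel above 4.4 rad and contact force between the fingers and sleeve above 10 N), for 0.1 s.
2. the grip is pushed fully in, its pin in the lock hole (value of joint grip above 0.008 m), for 0.2 s.
At the end, for the whole second after the job is handed in: The handwheel has been cranked forward to about 12 o'clock and stands still, locked there: the grip is pushed in at least 8 mm of its 10 mm, its pin in the lock hole. Rack, flask and blade box stand within 20 mm of where they were, the flask upright (value of joint grip above 0.008 m and value of joint handwheel above 5.9 rad and velocity of joint handwheel between -0.1 and 0.1 rad/s and distance of each of rack, flask, bladebox from where it was at the start of the episode below 0.02 m and angle between flask's own z axis and vertical below 0.2 rad); the robot touches nothing.
It fails at once if the locking pin is forced against the index plate with more than 20 N (contact force between lock_plate and anything else above 20 N).
It fails at once if the handwheel turns while the sleeve is not held ((velocity of joint handwheel above 0.8 rad/s or velocity of joint handwheel below -0.8 rad/s) and contact force between the fingers and sleeve below 2 N).
It fails at once if the handwheel is cranked backwards (value of joint handwheel below 1.6 rad).
It fails at once if a bystander is pushed away or knocked over (distance of any of rack, flask, bladebox from where it was at the start of the episode above 0.02 m).
It also fails if it takes over 66 s, if anything falls off the work surface, if the arm or the gripper's body presses on something with over 40 N, if the wrist force passes 120 N, or if a joint passes its speed limit or range.

ROBOT

A 6-joint arm with a two-finger parallel gripper is mounted at the origin on the work surface. World frame = base frame: x ahead of the robot, y to its left, z up, the work surface at z = 0. Lengths are in m, angles in degrees, forces in N, time in s.
With the tool pointing down it reaches from about 0.4 to 0.825 m from the base axis. Payload 7 kg.
Tool frame: the origin (TCP) lies on the front face of the gripper's body, between the roots of the fingers; the fingertips stand 66 mm ahead of it and the grasp point (between the pads) lies 47 mm ahead of it; z points along the fingers, y is the line along which they close (so a half turn about z gives the same grasp; the last joint's range is limited). The gripper opens to 88 mm and grips with 3 to 60 N. Pads are 19 mm wide; open, the fingers measure 130 mm over their backs; the gripper's body (78 mm by 193 mm) begins 47 mm behind the grasp point.
Start: joints at [90.533, 20.546, 0.682, 0, -70.136, -16.507], TCP at [0.186, 0.649, 0.292] pointing down, gripper open.
Joint ranges: [-176.03, 176.03], [-82.01, 121.73], [-58.28, 71.71], [-173.87, 95.51], [-174.79, -0.11], [-173.66, 173.66]. Speed limits (degrees/s): [136.94, 136.94, 172.46, 180, 180, 180].

INTERFACE

Orientations are given as [roll, pitch, yaw] about the fixed x, y, z axes, in that order (R = Rz(yaw) Ry(pitch) Rx(roll)).
In Python, from plant import ctrl gives the robot as it stands.
- The arm moves only by the tool send_rows, never from a script. Its argument "deltas" is a list of rows, each a list of 2 entries, a list of its own where there are three numbers: the shift along the tool's x, y, z each as a share of 800 mm, from -1 to 1, then the turn about the tool's z as a share of 90 degrees, from -1 to 1. A call has exactly 5 rows; each row is the pose to reach, as a shift and turn from the pose commanded when the call began, along the tool's axes at that moment; what a row does not reach only later rows make up. A row lasts 1/12 s, in which the tool goes at most 41.7 mm and 7.16 degrees, less where a joint would pass 70% of its speed; a pose out of reach is approached as far as the arm can. A call with a number of a shift or a turn outside -1 to 1 is refused whole. A call with a gripper value outside its range is refused whole. "gripper" is the opening, from 0 (shut) to 1 (fully open), set as the call begins (left out, the last holds). The fingers move at their own pace and stop on an object; the grip force is fixed at half the most. Time passes only in rows, so rows that repeat a pose let the fingers close, or fill a call up. It gives the time, the measured TCP pose, the force, the opening and the grip force at its end, in the units of the state.
- ctrl.get_obs(): the state, without advancing time (a new reading comes with each control period).
- ctrl.snapshot(name): name is "scene" or "top"; returns a dict with "color" (420x560x3 uint8, red, green, blue), "vertical_fov" (degrees; the focal length in pixels is half the picture's height over the tangent of half this angle, whatever the lens; pixels are square), "cx", "cy" (the principal point, pixels), "rvec" (rotation vector, rad) and "tvec" (3), from world to camera coordinates, as OpenCV has them. Camera axes: x right, y down, z forward; pixel columns grow to the right and rows downward; lengths in m; the calibration is good to about 2 mm. A picture is of the moment at which its call begins. There is no depth.
- ctrl.close_job(): hands the job in; it is judged then, once.
Trained networks look in a picture, given as the dict that the camera call returned (one of the last four; its "shot" number tells which), for a name from the list of things; names that differ only in an ending like _2 or _b are one class to them, and where a whole thing is asked for, a point or a joint stands for the part that bears it (a point fixed in the world has none). Each returns a list of dicts, best first, with "conf" (0 to 1); they miss things now and then, are a little off and sometimes report something else, mostly with a low value. They report only what shows in the picture. A call takes as long as a camera call.
- ctrl.boxes_of(picture, thing): "xy" ([column, row] as shares, 0 to 1, of the picture: columns of its width, rows of its height, amid what is visible of it).
- ctrl.cut_out(picture, thing): "pixels" (420x560 bool, what is visible of it) and "xy" ([column, row] as shares, 0 to 1, of the picture: columns of its width, rows of its height, amid what is visible of it).
The state is a dict: "clock": time; "joint_pos": joint angles; "qvel": joint speeds; "tau": joint torques, N m; "tool_pos": TCP position; "orientation": TCP orientation; "force": force on the tool from outside, world axes, zero at the start; "moment": the same for the moment, N m; "opening": finger opening in m; "gripper_force": force on a finger pad.
Only numpy, scipy, OpenCV 4.12 (cv2) and the standard library are available. Lean on these libraries where they do the work, as an engineer would, in place of code of your own. Each camera call takes 0.05 s, during which the arm holds its last target. There are 200 camera calls.

## Working session

There is one attempt and no reset: what is moved stays moved. The work goes in short steps, Python scripts to look and compute and a tool call to move; the robot and the scene stay as the last step left them, time stands still between calls to the robot, and variables do not carry over. Pictures are saved under pics/ and viewed, at most 10 in all, crops included, and the job is handed in when it is done.

Besides the shell and the picture viewer there is one more tool, called by a JSON object that holds its "method" and its "body", one argument or row to a line. send_rows: Moves the arm, as the interface text tells. Shift numbers are shares of 800 mm and turn numbers shares of 90 degrees, none past 1 either way. Its arguments: {"type":"object","properties":{"deltas":{"type":"array","items":{"type":"array"}},"gripper":{"type":"number"}},"required":["deltas"]}

```bash
mkdir -p pics; ls; cat > h.py <<'E'
import numpy as np, cv2
from plant import ctrl
def cam(s):
    f=s["color"].shape[0]/2/np.tan(np.radians(s["vertical_fov"]/2))
    K=np.array([[f,0,s["cx"]],[0,f,s["cy"]],[0,0,1]]);R=cv2.Rodrigues(np.array(s["rvec"],float))[0]
    return K,R,np.array(s["tvec"],float).ravel()
def proj(s,P):
    K,R,t=cam(s);q=(np.atleast_2d(P)@R.T+t)@K.T
    return q[:,:2]/q[:,2:]
def ray(s,uv):
    K,R,t=cam(s);d=R.T@np.linalg.inv(K)@[uv[0],uv[1],1];return -R.T@t,d/np.linalg.norm(d)
def atz(s,uv,z):
    o,d=ray(s,uv);return o+d*(z-o[2])/d[2]
def tri(rs):
    A=0;b=0
    for o,d in rs:
        M=np.eye(3)-np.outer(d,d);A=A+M;b=b+M@o
    return np.linalg.solve(A,b)
E
python3 - <<'E'
from h import *
o=ctrl.get_obs();print({k:np.round(v,3).tolist() for k,v in o.items()})
S={n:ctrl.snapshot(n) for n in("scene","top")}
for n,s in S.items():
    cv2.imwrite(f"pics/{n}0.png",s["color"][...,::-1])
    K,R,t=cam(s);print(n,-R.T@t,K[0,0],s["cx"],s["cy"])
    for th in("microtome","wheel_hub","sleeve","handwheel","rack","flask","bladebox"):
        print(n,th,[(round(d["conf"],2),np.round(np.array(d["xy"])*[560,420],1).tolist()) for d in ctrl.boxes_of(s,th)[:2]])
E
```

```text
pics
{'clock': 0.0, 'joint_pos': [90.534, 20.593, 0.635, -0.02, -70.134, -16.507], 'qvel': [-0.003, 0.003, -0.057, 0.057, 0.029, -0.024], 'tau': [-0.0, -58.272, 29.305, 6.997, 0.007, -0.0], 'tool_pos': [0.186, 0.649, 0.291], 'orientation': [179.906, -0.009, -15.98], 'force': [-0.108, 0.658, 0.985], 'moment': [-0.011, 0.008, -0.012], 'gripper_force': 0.0, 'opening': 0.088}
scene [ 0.91430313 -0.41755715  1.12207424] 493.82176517813565 286.37899900281 202.33917444251665
scene microtome [(0.96, [395.2, 174.8])]
scene wheel_hub [(0.67, [395.9, 172.9])]
scene sleeve [(0.8, [287.8, 218.9])]
scene handwheel [(0.84, [316.5, 200.6])]
scene rack [(0.72, [174.1, 211.4])]
scene flask [(0.59, [224.2, 289.4])]
scene bladebox [(0.78, [194.2, 259.1])]
top [ 0.28684566 -0.217462    1.14604074] 526.589477890154 280.6461705773847 211.4748510163611
top microtome [(0.56, [152.0, 209.2])]
top wheel_hub [(0.84, [152.8, 209.7])]
top sleeve [(0.96, [282.2, 220.8])]
top handwheel [(0.83, [245.5, 217.7])]
top rack [(0.83, [383.5, 312.9])]
top flask [(0.65, [373.5, 189.1])]
top bladebox [(0.6, [389.3, 248.2])]
```

View pics/scene0.png

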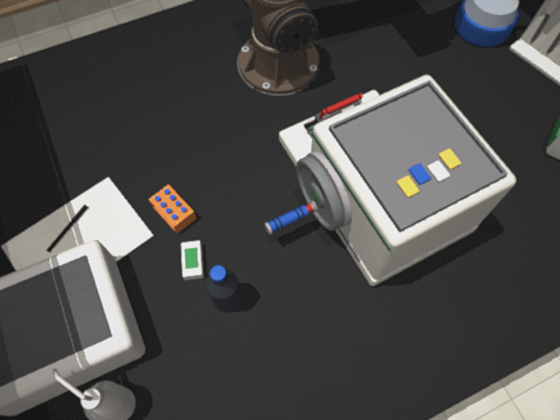

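View pics/top0.png

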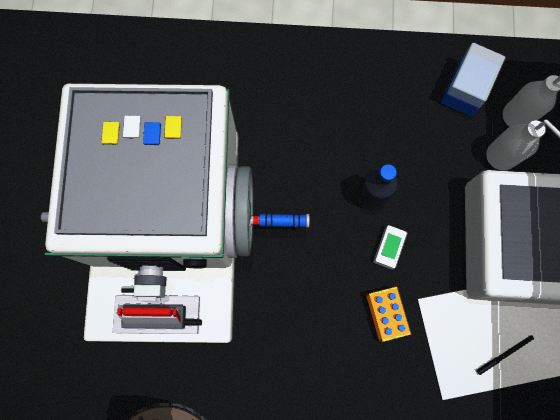

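The scene picture shows the wheel at about (320,190), with the sleeve running from (268,228) to (312,207). In the top view the sleeve runs from (258,221) to (309,221), with its cap at about (308,220). The rack, blade box and flask stand to its right. World +x is up in the top picture and +y is left. Next I'll fit the machine pose.

```bash
cat > fit.py <<'E'
from h import *
from scipy.optimize import least_squares
S={n:ctrl.snapshot(n) for n in("scene","top")}
obs={}
for n,s in S.items():
    for th in("sleeve","handwheel","microtome"):
        d=ctrl.cut_out(s,th)
        if not d: print(n,th,"none");continue
        m=d[0]["pixels"].astype(np.uint8);v,u=np.nonzero(m)
        obs[n,th]=m; print(n,th,round(d[0]["conf"],2),m.sum(),u.min(),u.max(),v.min(),v.max())
np.savez("m.npz",**{a+"_"+b:m for (a,b),m in obs.items()})
def ends(m):
    v,u=np.nonzero(m);P=np.c_[u,v].astype(float);c=P.mean(0);w=np.linalg.svd(P-c,full_matrices=0)[2][0]
    t=(P-c)@w;return c+w*t.min(),c+w*t.max()
E={n:ends(obs[n,"sleeve"]) for n in S}
print(E)
def W(p,L): # machine->world
    x0,y0,ya=p[:3];c,s=np.cos(ya),np.sin(ya);L=np.atleast_2d(L)
    return np.c_[x0+c*L[:,0]-s*L[:,1],y0+s*L[:,0]+c*L[:,1],L[:,2]]
def sl(p,y): return [.065*np.sin(p[3]),y,.155+.065*np.cos(p[3])]
# triangulate ends: match by order: outer end = right in top, left in scene
o={n:sorted(E[n],key=lambda q:q[0]) for n in S}
outer=tri([ray(S["scene"],o["scene"][0]),ray(S["top"],o["top"][1])])
inner=tri([ray(S["scene"],o["scene"][1]),ray(S["top"],o["top"][0])])
print("outer",outer,"inner",inner,np.linalg.norm(outer-inner))
# known machine top edge/handwheel circle extents for fit
a=np.linspace(0,2*np.pi,73)
disk=np.r_[np.c_[.087*np.sin(a),0*a-.04,.155+.087*np.cos(a)],np.c_[.087*np.sin(a),0*a-.015,.155+.087*np.cos(a)]]
def ext(q): return np.array([q[:,0].min(),q[:,1].min(),q[:,1].max()]) 
def res(p):
    r=[]
    for n in S:
        q=proj(S[n],W(p,[sl(p,-.1515)]))[0]; r+=list(q-o[n][0 if n=="scene" else 1])
        # axis direction: inner visible end must lie on axis line
        A,B=proj(S[n],W(p,[sl(p,-.15),sl(p,-.05)])); d=(B-A)/np.linalg.norm(B-A); e=o[n][1 if n=="scene" else 0]-A
        r.append(d[0]*e[1]-d[1]*e[0])
        if (n,"handwheel") in obs:
            v,u=np.nonzero(obs[n,"handwheel"]);q=proj(S[n],W(p,disk))
            if n=="top": r+=[.5*(q[:,1].min()-v.min()),.5*(q[:,1].max()-v.max())]
            else: r+=[.5*(q[:,1].min()-v.min()),.5*(q[:,1].max()-v.max()),.5*(q[:,0].min()-u.min())]
    return r
for th in(2.5,3.1,3.8):
    f=least_squares(res,[.28,-.12,0,th],loss="soft_l1");print(f.cost,f.x,np.round(res(f.x),1))
    print("hub",W(f.x,[0,-.04,.155]),"sleeve",W(f.x,[sl(f.x,-.102)]))
for n in S:
    im=S[n]["color"][...,::-1].copy()
    for P,c in((W(f.x,disk),(0,255,255)),(W(f.x,[sl(f.x,y) for y in np.linspace(-.15,-.05,12)]),(0,0,255)),(W(f.x,[[x,y,.29] for x in np.linspace(-.3,.3,30) for y in(0,.3)]),(0,255,0))):
        for u,v in proj(S[n],P): cv2.circle(im,(int(round(u*1)),int(round(v))),0,c,-1)
    S[n]["im"]=im
cv2.imwrite("pics/fit.png",np.hstack([cv2.resize(S["scene"]["im"][120:270,240:360],None,fx=3.3,fy=3.3),cv2.resize(S["top"]["im"][130:280,200:320],None,fx=3.3,fy=3.3)]))
E
python3 fit.py
```

```text
scene sleeve 0.85 455 268 308 205 231
scene handwheel 0.84 2576 265 343 156 232
scene microtome 0.75 30022 265 515 75 284
top sleeve 0.57 604 259 305 214 226
top handwheel 0.83 2169 235 308 166 255
top microtome 0.73 45894 41 308 84 342
{'scene': (array([307.59584534, 209.24510799]), array([270.02229873, 227.22589579])), 'top': (array([258.98178346, 219.88562107]), array([305.01842947, 220.05727347]))}
outer [ 0.50531835 -0.25657396  0.0884399 ] inner [ 0.50076255 -0.16070441  0.08750656] 0.09598227623425633
15.665136280968268 [ 0.50235534 -0.10585675  0.05960841  3.22626673] [-0.3  0.1  0.9 -0.9 -0.6 15.3  0.4 -0.4 -0.3 -0.6  0.1]
hub [[ 0.50473826 -0.14578571  0.155     ]] sleeve [[ 0.50294432 -0.20800308  0.09023288]]
15.665136280962235 [ 0.50235535 -0.10585675  0.05960854  3.22626714] [-0.3  0.1  0.9 -0.9 -0.6 15.3  0.4 -0.4 -0.3 -0.6  0.1]
hub [[ 0.50473828 -0.14578571  0.155     ]] sleeve [[ 0.50294432 -0.20800308  0.09023288]]
15.665136281532327 [ 0.50235539 -0.10585675  0.05960905  3.22626886] [-0.3  0.1  0.9 -0.9 -0.6 15.3  0.4 -0.4 -0.3 -0.6  0.1]
hub [[ 0.50473834 -0.1457857   0.155     ]] sleeve [[ 0.5029443  -0.20800309  0.09023289]]
```

View pics/fit.png

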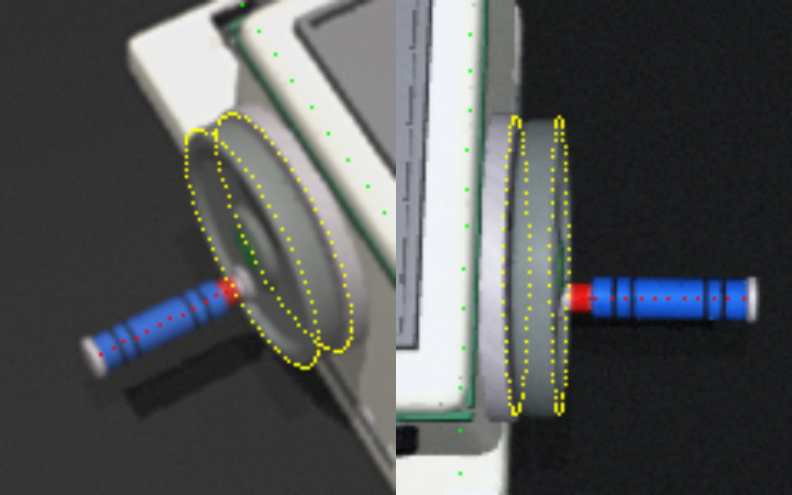

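The overlay matches the wheel and the sleeve axis. The hub is at (0.505,-0.146,0.155), machine yaw is 3.4°, θ is about 3.23 and the sleeve centre is at (0.503,-0.208,0.090). I'll raise the tool and start turning it.

{"method": "send_rows", "body": {
  "deltas": [
    [[0, 0, -0.04], 0.078],
    [[0, 0, -0.08], 0.156],
    [[0, 0, -0.12], 0.234],
    [[0, 0, -0.16], 0.312],
    [[0, 0, -0.2], 0.39]
  ],
  "gripper": 1
}}

```text
clock: 1.62
tool_pos: [0.1858, 0.6486, 0.454]
orientation: [-180.0, 0.0, -51.4]
force: [-0.4, 1.2, 0.3]
opening: 0.0879
gripper_force: 0.0
```

{"method": "send_rows", "body": {
  "deltas": [
    [[0, 0, 0], 0.0788],
    [[0, 0, 0], 0.1576],
    [[0, 0, 0], 0.2364],
    [[0, 0, 0], 0.3152],
    [[0, 0, 0], 0.394]
  ]
}}

```text
clock: 2.03
tool_pos: [0.1858, 0.6489, 0.4522]
orientation: [180.0, 0.0, -86.9]
force: [0.2, 0.1, 0.3]
opening: 0.0874
gripper_force: 0.0
```

{"method": "send_rows", "body": {
  "deltas": [
    [[0.0305, -0.0245, 0], 0],
    [[0.061, -0.049, 0], 0],
    [[0.0915, -0.0735, 0], 0],
    [[0.122, -0.098, 0], 0],
    [[0.1525, -0.1225, 0], 0]
  ]
}}

```text
clock: 2.45
tool_pos: [0.2917, 0.5318, 0.4523]
orientation: [-180.0, 0.0, -86.5]
force: [0.3, 0.2, 0.5]
opening: 0.0878
gripper_force: 0.0
```

{"method": "send_rows", "body": {
  "deltas": [
    [[0.0305, -0.0245, 0], 0],
    [[0.061, -0.049, 0], 0],
    [[0.0915, -0.0735, 0], 0],
    [[0.122, -0.098, 0], 0],
    [[0.1525, -0.1225, 0], 0]
  ]
}}

```text
clock: 2.87
tool_pos: [0.3969, 0.4158, 0.4524]
orientation: [-180.0, 0.0, -86.5]
force: [0.2, 0.2, 0.2]
opening: 0.0873
gripper_force: 0.0
```

{"method": "send_rows", "body": {
  "deltas": [
    [[0.0305, -0.0245, 0], 0],
    [[0.061, -0.049, 0], 0],
    [[0.0915, -0.0735, 0], 0],
    [[0.122, -0.098, 0], 0],
    [[0.1525, -0.1225, 0], 0]
  ]
}}

```text
clock: 3.28
tool_pos: [0.5021, 0.3, 0.4525]
orientation: [-180.0, 0.0, -86.5]
force: [-0.0, 0.7, -0.2]
opening: 0.0878
gripper_force: 0.0
```

{"method": "send_rows", "body": {
  "deltas": [
    [[0.0425, 0.0022, 0], 0],
    [[0.085, 0.0044, 0], 0],
    [[0.1275, 0.0066, 0], 0],
    [[0.17, 0.0088, 0], 0],
    [[0.2125, 0.011, 0], 0]
  ]
}}

```text
clock: 3.7
tool_pos: [0.5025, 0.1295, 0.4524]
orientation: [-180.0, 0.0, -86.5]
force: [0.6, 0.1, 0.3]
opening: 0.0878
gripper_force: 0.0
```

{"method": "send_rows", "body": {
  "deltas": [
    [[0.0425, 0.0022, 0], 0],
    [[0.085, 0.0044, 0], 0],
    [[0.1275, 0.0066, 0], 0],
    [[0.17, 0.0088, 0], 0],
    [[0.2125, 0.011, 0], 0]
  ]
}}

```text
clock: 4.12
tool_pos: [0.5039, -0.0407, 0.4526]
orientation: [-180.0, 0.0, -86.5]
force: [0.8, -0.1, -0.4]
opening: 0.0874
gripper_force: 0.0
```

{"method": "send_rows", "body": {
  "deltas": [
    [[0.0425, 0.0022, 0], 0],
    [[0.085, 0.0044, 0], 0],
    [[0.1275, 0.0066, 0], 0],
    [[0.17, 0.0088, 0], 0],
    [[0.2125, 0.011, 0], 0]
  ]
}}

```text
clock: 4.53
tool_pos: [0.5054, -0.211, 0.4525]
orientation: [-180.0, -0.0, -86.5]
force: [0.7, 1.3, -0.0]
opening: 0.0877
gripper_force: 0.0
```

{"method": "send_rows", "body": {
  "deltas": [
    [[0, 0.003, 0.05], 0],
    [[0, 0.003, 0.1], 0],
    [[0, 0.003, 0.15], 0],
    [[0, 0.003, 0.2], 0],
    [[0, 0.003, 0.25], 0]
  ]
}}

```text
clock: 4.95
tool_pos: [0.503, -0.2097, 0.2509]
orientation: [-179.9, -0.0, -86.6]
force: [0.7, 0.2, -0.4]
opening: 0.088
gripper_force: 0.0
```

{"method": "send_rows", "body": {
  "deltas": [
    [[0, 0, 0.03], 0],
    [[0, 0, 0.06], 0],
    [[0, 0, 0.09], 0],
    [[0, 0, 0.12], 0],
    [[0, 0, 0.144], 0]
  ]
}}

```text
clock: 5.37
tool_pos: [0.503, -0.2094, 0.1354]
orientation: [180.0, 0.0, -86.5]
force: [-0.6, -0.3, -0.8]
opening: 0.0879
gripper_force: 0.0
```

```bash
python3 - <<'E'
from h import *
print(ctrl.get_obs()["tool_pos"],ctrl.get_obs()["force"])
a=ctrl.snapshot("scene")["color"];b=ctrl.snapshot("top")["color"]
cv2.imwrite("pics/pre.png",np.hstack([cv2.resize(x,None,fx=3,fy=3)[...,::-1] for x in(a[140:270,230:360],b[150:280,200:330])]))
E
```

```text
[ 0.50296362 -0.20941053  0.13538787] [-0.58602136 -0.34634557 -0.82371398]
```

View pics/pre.png

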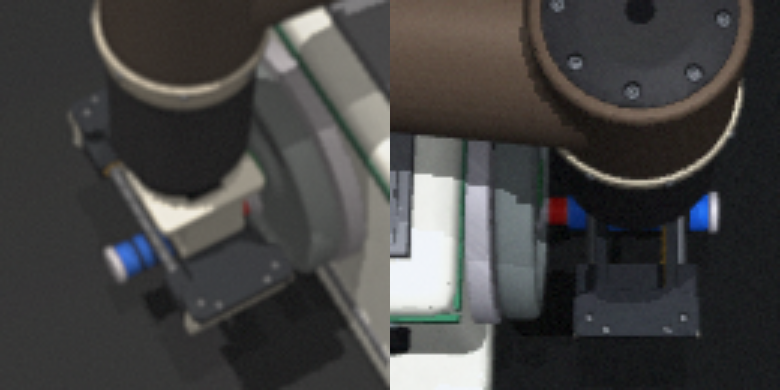

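The gripper straddles the sleeve: the cap is at about (120,265) in the left crop, the red band and wheel are clear of the body. Closing.

{"method": "send_rows", "body": {
  "deltas": [
    [[0, 0, 0], 0],
    [[0, 0, 0], 0],
    [[0, 0, 0], 0],
    [[0, 0, 0], 0],
    [[0, 0, 0], 0]
  ],
  "gripper": 0
}}

```text
clock: 5.88
tool_pos: [0.5039, -0.2095, 0.138]
orientation: [-179.9, -0.0, -86.5]
force: [-1.0, -1.4, 0.7]
opening: 0.0597
gripper_force: 0.0
```

{"method": "send_rows", "body": {
  "deltas": [
    [[0, 0, 0], 0],
    [[0, 0, 0], 0],
    [[0, 0, 0], 0],
    [[0, 0, 0], 0],
    [[0, 0, 0], 0]
  ]
}}

```text
clock: 6.3
tool_pos: [0.5026, -0.2095, 0.1367]
orientation: [179.9, 0.0, -86.5]
force: [-4.3, -1.8, 1.0]
opening: 0.0264
gripper_force: 2.5
```

```bash
cat > arc.py <<'E'
import numpy as np,sys
t0,st,n=map(float,sys.argv[1:4]);n=int(n)
for k in range(n):
    a=t0+5*st*k
    print([[0]+[round(float(v),4) for v in (-.065*(np.sin(a+i*st)-np.sin(a))/.8,-.065*(np.cos(a+i*st)-np.cos(a))/.8)] for i in range(1,6)])
E
python3 arc.py 3.226 0.09 6
```

```text
[[0, 0.0072, -0.0009], [0, 0.0144, -0.0025], [0, 0.0213, -0.0048], [0, 0.0281, -0.0076], [0, 0.0345, -0.011]]
[[0, 0.0061, -0.004], [0, 0.0118, -0.0085], [0, 0.0172, -0.0136], [0, 0.022, -0.0191], [0, 0.0263, -0.025]]
[[0, 0.0038, -0.0063], [0, 0.007, -0.0128], [0, 0.0095, -0.0197], [0, 0.0115, -0.0267], [0, 0.0128, -0.0339]]
[[0, 0.0007, -0.0073], [0, 0.0007, -0.0146], [0, 0.0, -0.0219], [0, -0.0013, -0.0291], [0, -0.0032, -0.0361]]
[[0, -0.0026, -0.0068], [0, -0.0057, -0.0134], [0, -0.0095, -0.0197], [0, -0.0138, -0.0256], [0, -0.0186, -0.0311]]
[[0, -0.0053, -0.005], [0, -0.011, -0.0096], [0, -0.0171, -0.0136], [0, -0.0236, -0.0171], [0, -0.0303, -0.0199]]
```

{"method": "send_rows", "body": {
  "deltas": [
    [[0, 0, 0], 0],
    [[0, 0, 0], 0],
    [[0, 0, 0], 0],
    [[0, 0, 0], 0],
    [[0, 0, 0], 0]
  ]
}}

```text
clock: 6.72
tool_pos: [0.5026, -0.2095, 0.1366]
orientation: [179.9, 0.0, -86.6]
force: [-5.3, -1.1, 0.9]
opening: 0.0252
gripper_force: 30.0
```

{"method": "send_rows", "body": {
  "deltas": [
    [[0, 0.0072, -0.0009], 0],
    [[0, 0.0144, -0.0025], 0],
    [[0, 0.0213, -0.0048], 0],
    [[0, 0.0281, -0.0076], 0],
    [[0, 0.0345, -0.011], 0]
  ]
}}

```text
clock: 7.13
tool_pos: [0.4743, -0.2109, 0.1449]
orientation: [179.9, 0.1, -86.6]
force: [-0.4, 0.0, -12.8]
opening: 0.0251
gripper_force: 30.0
```

{"method": "send_rows", "body": {
  "deltas": [
    [[0, 0.0061, -0.004], 0],
    [[0, 0.0118, -0.0085], 0],
    [[0, 0.0172, -0.0136], 0],
    [[0, 0.022, -0.0191], 0],
    [[0, 0.0263, -0.025], 0]
  ]
}}

```text
clock: 7.55
tool_pos: [0.4521, -0.2121, 0.1653]
orientation: [179.7, 0.1, -86.6]
force: [-6.2, 2.0, -12.9]
opening: 0.0256
gripper_force: 30.0
```

{"method": "send_rows", "body": {
  "deltas": [
    [[0, 0.0038, -0.0063], 0],
    [[0, 0.007, -0.0128], 0],
    [[0, 0.0095, -0.0197], 0],
    [[0, 0.0115, -0.0267], 0],
    [[0, 0.0128, -0.0339], 0]
  ]
}}

```text
clock: 7.97
tool_pos: [0.4415, -0.2126, 0.1927]
orientation: [179.7, 0.1, -86.6]
force: [-9.1, 3.8, -8.8]
opening: 0.0254
gripper_force: 30.0
```

{"method": "send_rows", "body": {
  "deltas": [
    [[0, 0.0007, -0.0073], 0],
    [[0, 0.0007, -0.0146], 0],
    [[0, 0.0, -0.0219], 0],
    [[0, -0.0013, -0.0291], 0],
    [[0, -0.0032, -0.0361], 0]
  ]
}}

```text
clock: 8.38
tool_pos: [0.4441, -0.2125, 0.2221]
orientation: [179.7, 0.1, -86.6]
force: [-10.0, 4.8, -4.8]
opening: 0.0249
gripper_force: 30.0
```

{"method": "send_rows", "body": {
  "deltas": [
    [[0, -0.0026, -0.0068], 0],
    [[0, -0.0057, -0.0134], 0],
    [[0, -0.0095, -0.0197], 0],
    [[0, -0.0138, -0.0256], 0],
    [[0, -0.0186, -0.0311], 0]
  ]
}}

```text
clock: 8.8
tool_pos: [0.4599, -0.2117, 0.2478]
orientation: [179.9, 0.0, -86.6]
force: [-8.1, 5.1, -3.1]
opening: 0.0253
gripper_force: 30.0
```

{"method": "send_rows", "body": {
  "deltas": [
    [[0, -0.0053, -0.005], 0],
    [[0, -0.011, -0.0096], 0],
    [[0, -0.0171, -0.0136], 0],
    [[0, -0.0236, -0.0171], 0],
    [[0, -0.0303, -0.0199], 0]
  ]
}}

```text
clock: 9.22
tool_pos: [0.4857, -0.2104, 0.2637]
orientation: [-180.0, 0.0, -86.5]
force: [-4.6, 1.7, -8.0]
opening: 0.0254
gripper_force: 30.0
```

{"method": "send_rows", "body": {
  "deltas": [
    [[0, 0, 0], 0],
    [[0, 0, 0], 0],
    [[0, 0, 0], 0],
    [[0, 0, 0], 0],
    [[0, 0, 0], 0]
  ]
}}

```text
clock: 9.63
tool_pos: [0.4871, -0.2104, 0.2641]
orientation: [-179.8, -0.0, -86.5]
force: [-2.2, 4.8, -2.4]
opening: 0.0254
gripper_force: 30.0
```

```bash
python3 - <<'E'
from h import *
o=ctrl.get_obs();print(o["tool_pos"],o["force"],o["moment"])
a=ctrl.snapshot("scene")["color"];b=ctrl.snapshot("top")["color"]
cv2.imwrite("pics/c1.png",np.hstack([cv2.resize(x,None,fx=3,fy=3)[...,::-1] for x in(a[120:250,230:360],b[150:280,200:330])]))
E
```

```text
[ 0.48708703 -0.21035868  0.26406962] [-2.20582135  4.80488856 -2.37821616] [ 1.69132264  0.79625836 -0.06370438]
```

View pics/c1.png

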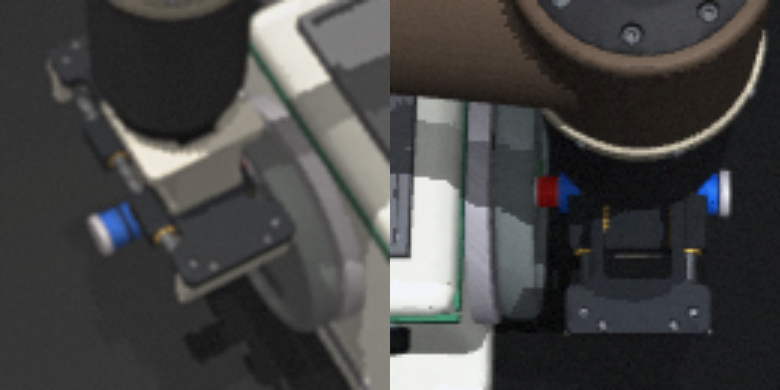

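The sleeve is held: its cap is at (110,230) in the left crop, and the red band shows at (548,190) in the right one. The grip is just before 12 o'clock. I'll press in lightly.

{"method": "send_rows", "body": {
  "deltas": [
    [[-0.0005, 0, 0], 0],
    [[-0.001, 0, 0], 0],
    [[-0.0015, 0, 0], 0],
    [[-0.002, 0, 0], 0],
    [[-0.0025, 0, 0], 0]
  ]
}}

```text
clock: 10.15
tool_pos: [0.487, -0.2091, 0.2639]
orientation: [-179.9, -0.1, -86.5]
force: [-0.4, -1.7, 4.7]
opening: 0.025
gripper_force: 30.0
```

{"method": "send_rows", "body": {
  "deltas": [
    [[-0.0003, 0, 0], 0],
    [[-0.0006, 0, 0], 0],
    [[-0.0009, 0, 0], 0],
    [[-0.0012, 0, 0], 0],
    [[-0.0012, 0, 0], 0]
  ]
}}

```text
clock: 10.57
tool_pos: [0.487, -0.2081, 0.2639]
orientation: [-179.9, -0.1, -86.5]
force: [-1.0, -3.0, 6.6]
opening: 0.0248
gripper_force: 30.0
```

{"method": "send_rows", "body": {
  "deltas": [
    [[-0.0003, 0, 0], 0],
    [[-0.0006, 0, 0], 0],
    [[-0.0009, 0, 0], 0],
    [[-0.0009, 0, 0], 0],
    [[-0.0009, 0, 0], 0]
  ]
}}

```text
clock: 10.98
tool_pos: [0.487, -0.2079, 0.2639]
orientation: [-179.9, -0.1, -86.5]
force: [-1.4, -6.1, 5.6]
opening: 0.0251
gripper_force: 30.0
```

```bash
python3 arc.py 5.98 0.008 14
```

```text
[[0, -0.0006, -0.0002], [0, -0.0012, -0.0004], [0, -0.0019, -0.0006], [0, -0.0025, -0.0007], [0, -0.0031, -0.0009]]
[[0, -0.0006, -0.0002], [0, -0.0013, -0.0003], [0, -0.0019, -0.0005], [0, -0.0025, -0.0006], [0, -0.0032, -0.0008]]
[[0, -0.0006, -0.0001], [0, -0.0013, -0.0003], [0, -0.0019, -0.0004], [0, -0.0025, -0.0005], [0, -0.0032, -0.0007]]
[[0, -0.0006, -0.0001], [0, -0.0013, -0.0002], [0, -0.0019, -0.0003], [0, -0.0026, -0.0004], [0, -0.0032, -0.0005]]
[[0, -0.0006, -0.0001], [0, -0.0013, -0.0002], [0, -0.0019, -0.0003], [0, -0.0026, -0.0003], [0, -0.0032, -0.0004]]
[[0, -0.0006, -0.0001], [0, -0.0013, -0.0001], [0, -0.0019, -0.0002], [0, -0.0026, -0.0002], [0, -0.0032, -0.0003]]
[[0, -0.0006, -0.0], [0, -0.0013, -0.0001], [0, -0.0019, -0.0001], [0, -0.0026, -0.0001], [0, -0.0032, -0.0001]]
[[0, -0.0006, -0.0], [0, -0.0013, -0.0], [0, -0.0019, -0.0], [0, -0.0026, -0.0], [0, -0.0032, -0.0]]
[[0, -0.0006, 0.0], [0, -0.0013, 0.0], [0, -0.0019, 0.0001], [0, -0.0026, 0.0001], [0, -0.0032, 0.0001]]
[[0, -0.0006, 0.0], [0, -0.0013, 0.0001], [0, -0.0019, 0.0001], [0, -0.0026, 0.0002], [0, -0.0032, 0.0002]]
[[0, -0.0006, 0.0001], [0, -0.0013, 0.0001], [0, -0.0019, 0.0002], [0, -0.0026, 0.0003], [0, -0.0032, 0.0004]]
[[0, -0.0006, 0.0001], [0, -0.0013, 0.0002], [0, -0.0019, 0.0003], [0, -0.0026, 0.0004], [0, -0.0032, 0.0005]]
[[0, -0.0006, 0.0001], [0, -0.0013, 0.0002], [0, -0.0019, 0.0004], [0, -0.0026, 0.0005], [0, -0.0032, 0.0006]]
[[0, -0.0006, 0.0001], [0, -0.0013, 0.0003], [0, -0.0019, 0.0004], [0, -0.0025, 0.0006], [0, -0.0032, 0.0008]]
```

{"method": "send_rows", "body": {
  "deltas": [
    [[0, -0.0006, -0.0002], 0],
    [[0, -0.0012, -0.0004], 0],
    [[0, -0.0019, -0.0006], 0],
    [[0, -0.0025, -0.0007], 0],
    [[0, -0.0031, -0.0009], 0]
  ]
}}

```text
clock: 11.4
tool_pos: [0.4874, -0.2079, 0.2639]
orientation: [179.9, -0.1, -86.5]
force: [-7.7, -6.9, 5.4]
opening: 0.0256
gripper_force: 30.0
```

{"method": "send_rows", "body": {
  "deltas": [
    [[0, -0.0006, -0.0002], 0],
    [[0, -0.0013, -0.0003], 0],
    [[0, -0.0019, -0.0005], 0],
    [[0, -0.0025, -0.0006], 0],
    [[0, -0.0025, -0.0006], 0]
  ]
}}

```text
clock: 11.82
tool_pos: [0.4881, -0.2079, 0.264]
orientation: [179.7, -0.1, -86.6]
force: [-11.3, -6.9, 7.3]
opening: 0.025
gripper_force: 30.0
```

{"method": "send_rows", "body": {
  "deltas": [
    [[0, -0.0006, -0.0005], 0],
    [[0, -0.0012, -0.001], 0],
    [[0, -0.0018, -0.0015], 0],
    [[0, -0.0024, -0.002], 0],
    [[0, -0.0024, -0.002], 0]
  ]
}}

```text
clock: 12.23
tool_pos: [0.4895, -0.2078, 0.2645]
orientation: [179.6, -0.1, -86.6]
force: [-10.1, -8.1, 2.0]
opening: 0.0253
gripper_force: 30.0
```

{"method": "send_rows", "body": {
  "deltas": [
    [[0.0001, -0.0006, -0.0002], 0],
    [[0.0001, -0.0013, -0.0004], 0],
    [[0.0002, -0.0019, -0.0005], 0],
    [[0.0002, -0.0025, -0.0006], 0],
    [[0.0002, -0.0028, -0.0007], 0]
  ]
}}

```text
clock: 12.65
tool_pos: [0.4918, -0.2077, 0.265]
orientation: [179.6, -0.1, -86.6]
force: [-10.5, -8.3, 0.9]
opening: 0.0251
gripper_force: 30.0
```

{"method": "send_rows", "body": {
  "deltas": [
    [[0.0001, -0.0006, -0.0001], 0],
    [[0.0001, -0.0013, -0.0003], 0],
    [[0.0002, -0.0019, -0.0004], 0],
    [[0.0002, -0.0025, -0.0005], 0],
    [[0.0002, -0.0028, -0.0006], 0]
  ]
}}

```text
clock: 13.07
tool_pos: [0.4941, -0.2076, 0.2655]
orientation: [179.6, -0.0, -86.6]
force: [-9.0, -8.1, -0.4]
opening: 0.025
gripper_force: 30.0
```

{"method": "send_rows", "body": {
  "deltas": [
    [[0.0001, -0.0006, -0.0001], 0],
    [[0.0001, -0.0013, -0.0002], 0],
    [[0.0002, -0.0019, -0.0003], 0],
    [[0.0002, -0.0025, -0.0003], 0],
    [[0.0002, -0.0028, -0.0003], 0]
  ]
}}

```text
clock: 13.48
tool_pos: [0.4965, -0.2075, 0.2659]
orientation: [179.6, -0.0, -86.6]
force: [-9.7, -5.8, 1.9]
opening: 0.0255
gripper_force: 30.0
```

{"method": "send_rows", "body": {
  "deltas": [
    [[0.0001, -0.0006, -0.0001], 0],
    [[0.0001, -0.0013, -0.0002], 0],
    [[0.0001, -0.0019, -0.0003], 0],
    [[0.0001, -0.0025, -0.0003], 0],
    [[0.0001, -0.0028, -0.0003], 0]
  ]
}}

```text
clock: 13.9
tool_pos: [0.4988, -0.2074, 0.2662]
orientation: [179.7, -0.0, -86.6]
force: [-8.4, -6.4, 2.0]
opening: 0.0251
gripper_force: 30.0
```

{"method": "send_rows", "body": {
  "deltas": [
    [[0.0001, -0.0006, 0], 0],
    [[0.0001, -0.0013, -0.0001], 0],
    [[0.0001, -0.0019, -0.0002], 0],
    [[0.0001, -0.0025, -0.0003], 0],
    [[0.0001, -0.0028, -0.0003], 0]
  ]
}}

```text
clock: 14.32
tool_pos: [0.5011, -0.2073, 0.2664]
orientation: [179.7, -0.0, -86.6]
force: [-9.6, -5.5, 1.9]
opening: 0.0253
gripper_force: 30.0
```

{"method": "send_rows", "body": {
  "deltas": [
    [[0, -0.0006, 0], 0],
    [[0, -0.0013, 0], 0],
    [[0, -0.0019, -0.0001], 0],
    [[0, -0.0025, -0.0001], 0],
    [[0, -0.0028, -0.0001], 0]
  ]
}}

```text
clock: 14.73
tool_pos: [0.5034, -0.2072, 0.2665]
orientation: [179.7, -0.0, -86.6]
force: [-8.9, -6.3, 2.2]
opening: 0.025
gripper_force: 30.0
```

{"method": "send_rows", "body": {
  "deltas": [
    [[0, -0.0006, 0], 0],
    [[0, -0.0013, 0], 0],
    [[0, -0.0019, 0], 0],
    [[0, -0.0025, 0], 0],
    [[0, -0.0028, 0], 0]
  ]
}}

```text
clock: 15.15
tool_pos: [0.5057, -0.2071, 0.2666]
orientation: [179.7, -0.0, -86.6]
force: [-8.8, -5.1, 2.2]
opening: 0.0254
gripper_force: 30.0
```

{"method": "send_rows", "body": {
  "deltas": [
    [[-0.0001, -0.0006, 0], 0],
    [[-0.0001, -0.0013, 0], 0],
    [[-0.0002, -0.0019, 0], 0],
    [[-0.0002, -0.0025, 0], 0],
    [[-0.0002, -0.0028, 0], 0]
  ]
}}

```text
clock: 15.57
tool_pos: [0.5079, -0.2069, 0.2665]
orientation: [179.7, -0.0, -86.6]
force: [-9.3, -7.6, 1.8]
opening: 0.0251
gripper_force: 30.0
```

{"method": "send_rows", "body": {
  "deltas": [
    [[0, -0.0006, 0], 0],
    [[0, -0.0013, 0], 0],
    [[0, -0.0019, 0.0001], 0],
    [[0, -0.0025, 0.0001], 0],
    [[0, -0.0028, 0.0001], 0]
  ]
}}

```text
clock: 15.98
tool_pos: [0.5102, -0.2068, 0.2664]
orientation: [179.7, -0.1, -86.6]
force: [-8.5, -7.9, 0.3]
opening: 0.0249
gripper_force: 30.0
```

{"method": "send_rows", "body": {
  "deltas": [
    [[0, -0.0006, 0], 0],
    [[0, -0.0013, 0.0001], 0],
    [[0, -0.0019, 0.0002], 0],
    [[0, -0.0025, 0.0002], 0],
    [[0, -0.0028, 0.0003], 0]
  ]
}}

```text
clock: 16.4
tool_pos: [0.5126, -0.2067, 0.2662]
orientation: [179.7, -0.1, -86.6]
force: [-7.5, -7.3, 0.2]
opening: 0.0254
gripper_force: 30.0
```

{"method": "send_rows", "body": {
  "deltas": [
    [[0, -0.0006, 0.0001], 0],
    [[0, -0.0013, 0.0002], 0],
    [[0, -0.0019, 0.0003], 0],
    [[0, -0.0025, 0.0004], 0],
    [[0, -0.0028, 0.0004], 0]
  ]
}}

```text
clock: 16.82
tool_pos: [0.5151, -0.2064, 0.2659]
orientation: [179.7, -0.0, -86.6]
force: [-7.1, -6.4, 0.3]
opening: 0.0251
gripper_force: 30.0
```

{"method": "send_rows", "body": {
  "deltas": [
    [[-0.0002, 0, 0], 0],
    [[-0.0004, 0, 0], 0],
    [[-0.0004, 0, 0], 0],
    [[-0.0004, 0, 0], 0],
    [[-0.0004, 0, 0], 0]
  ]
}}

```text
clock: 17.23
tool_pos: [0.5151, -0.2062, 0.2659]
orientation: [179.7, -0.1, -86.6]
force: [-6.6, -7.4, -0.6]
opening: 0.0253
gripper_force: 30.0
```

{"method": "send_rows", "body": {
  "deltas": [
    [[0, -0.0005, 0.0001], 0],
    [[0, -0.001, 0.0002], 0],
    [[0, -0.0015, 0.0003], 0],
    [[0, -0.002, 0.0003], 0],
    [[0, -0.002, 0.0003], 0]
  ]
}}

```text
clock: 17.65
tool_pos: [0.5172, -0.2053, 0.2655]
orientation: [179.8, 0.0, -86.6]
force: [-5.0, -2.4, -0.1]
opening: 0.025
gripper_force: 30.0
```

The force dropped and the tool advanced, so the pin is entering the hole. I'll push on gently.

{"method": "send_rows", "body": {
  "deltas": [
    [[-0.0006, 0, 0], 0],
    [[-0.0012, 0, 0], 0],
    [[-0.0018, 0, 0], 0],
    [[-0.0024, 0, 0], 0],
    [[-0.003, 0, 0], 0]
  ]
}}

```text
clock: 18.07
tool_pos: [0.5171, -0.2028, 0.2656]
orientation: [179.8, 0.0, -86.6]
force: [-5.0, -1.9, 0.4]
opening: 0.0255
gripper_force: 30.0
```

{"method": "send_rows", "body": {
  "deltas": [
    [[-0.0008, 0, 0], 0],
    [[-0.0016, 0, 0], 0],
    [[-0.0024, 0, 0], 0],
    [[-0.0032, 0, 0], 0],
    [[-0.0036, 0, 0], 0]
  ]
}}

```text
clock: 18.48
tool_pos: [0.5169, -0.1999, 0.2656]
orientation: [179.8, 0.0, -86.6]
force: [-4.4, -2.7, -1.4]
opening: 0.0251
gripper_force: 30.0
```

{"method": "send_rows", "body": {
  "deltas": [
    [[-0.0003, 0, 0], 0],
    [[-0.0006, 0, 0], 0],
    [[-0.0009, 0, 0], 0],
    [[-0.0012, 0, 0], 0],
    [[-0.0014, 0, 0], 0]
  ]
}}

```text
clock: 18.9
tool_pos: [0.5169, -0.1988, 0.2656]
orientation: [179.8, 0.0, -86.6]
force: [-4.0, -1.5, -0.1]
opening: 0.0256
gripper_force: 30.0
```

Nearly at the end. I'll push on lightly until the end stop shows in the force.

{"method": "send_rows", "body": {
  "deltas": [
    [[-0.0004, 0, 0], 0],
    [[-0.0008, 0, 0], 0],
    [[-0.0012, 0, 0], 0],
    [[-0.0016, 0, 0], 0],
    [[-0.0016, 0, 0], 0]
  ]
}}

```text
clock: 19.32
tool_pos: [0.5168, -0.1985, 0.2656]
orientation: [179.8, -0.1, -86.6]
force: [-4.3, -9.2, -2.8]
opening: 0.0249
gripper_force: 30.0
```

The end stop was reached, with travel close to 10 mm. I'll relax the load, then open.

{"method": "send_rows", "body": {
  "deltas": [
    [[0.0003, 0.0004, 0], 0],
    [[0.0006, 0.0008, 0], 0],
    [[0.0009, 0.0012, 0], 0],
    [[0.001, 0.0015, 0], 0],
    [[0.001, 0.0015, 0], 0]
  ]
}}

```text
clock: 19.73
tool_pos: [0.5167, -0.1987, 0.2657]
orientation: [179.9, -0.0, -86.6]
force: [-1.2, -5.8, -5.3]
opening: 0.0251
gripper_force: 30.0
```

{"method": "send_rows", "body": {
  "deltas": [
    [[0, 0, 0], 0],
    [[0, 0, 0], 0],
    [[0, 0, 0], 0],
    [[0, 0, 0], 0],
    [[0, 0, 0], 0]
  ],
  "gripper": 1
}}

```text
clock: 20.15
tool_pos: [0.5173, -0.198, 0.2666]
orientation: [-180.0, 0.0, -86.5]
force: [-1.2, -0.1, -0.5]
opening: 0.0531
gripper_force: 0.0
```

{"method": "send_rows", "body": {
  "deltas": [
    [[0, 0, 0], 0],
    [[0, 0, 0], 0],
    [[0, 0, 0], 0],
    [[0, 0, 0], 0],
    [[0, 0, 0], 0]
  ]
}}

```text
clock: 20.57
tool_pos: [0.517, -0.1982, 0.2663]
orientation: [-180.0, 0.0, -86.5]
force: [-1.0, -0.4, -0.7]
opening: 0.0852
gripper_force: 0.0
```

{"method": "send_rows", "body": {
  "deltas": [
    [[0, 0, -0.025], 0],
    [[0, 0, -0.05], 0],
    [[0, 0, -0.08], 0],
    [[0, 0, -0.12], 0],
    [[0, 0, -0.16], 0]
  ]
}}

```text
clock: 20.98
tool_pos: [0.5166, -0.1982, 0.3953]
orientation: [179.9, 0.0, -86.5]
force: [0.3, -0.9, -0.5]
opening: 0.0872
gripper_force: 0.0
```

{"method": "send_rows", "body": {
  "deltas": [
    [[-0.04, 0, -0.03], 0],
    [[-0.08, 0, -0.06], 0],
    [[-0.12, 0, -0.06], 0],
    [[-0.16, 0, -0.06], 0],
    [[-0.2, 0, -0.06], 0]
  ]
}}

```text
clock: 21.4
tool_pos: [0.507, -0.0372, 0.443]
orientation: [-179.9, 0.0, -86.6]
force: [1.2, 0.3, -0.3]
opening: 0.0873
gripper_force: 0.0
```

{"method": "send_rows", "body": {
  "deltas": [
    [[-0.04, 0, 0], 0],
    [[-0.08, 0, 0], 0],
    [[-0.12, 0, 0], 0],
    [[-0.16, 0, 0], 0],
    [[-0.2, 0, 0], 0]
  ]
}}

```text
clock: 21.82
tool_pos: [0.4972, 0.1227, 0.4426]
orientation: [-180.0, 0.0, -86.5]
force: [1.0, -0.8, -0.3]
opening: 0.0878
gripper_force: 0.0
```

{"method": "send_rows", "body": {
  "deltas": [
    [[-0.04, 0, 0], 0],
    [[-0.08, 0, 0], 0],
    [[-0.12, 0, 0], 0],
    [[-0.12, 0, 0], 0],
    [[-0.12, 0, 0], 0]
  ]
}}

```text
clock: 22.23
tool_pos: [0.4916, 0.2185, 0.4417]
orientation: [179.9, -0.0, -86.4]
force: [-0.4, -0.4, 0.7]
opening: 0.0876
gripper_force: 0.0
```

```bash
python3 - <<'E'
from h import *
a=ctrl.snapshot("scene")["color"];b=ctrl.snapshot("top")["color"]
cv2.imwrite("pics/end.png",np.hstack([cv2.resize(x,None,fx=2.2,fy=2.2)[...,::-1] for x in(a[130:300,170:350],b[150:320,210:390])]))
E
```

```text
(no output)
```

View pics/end.png

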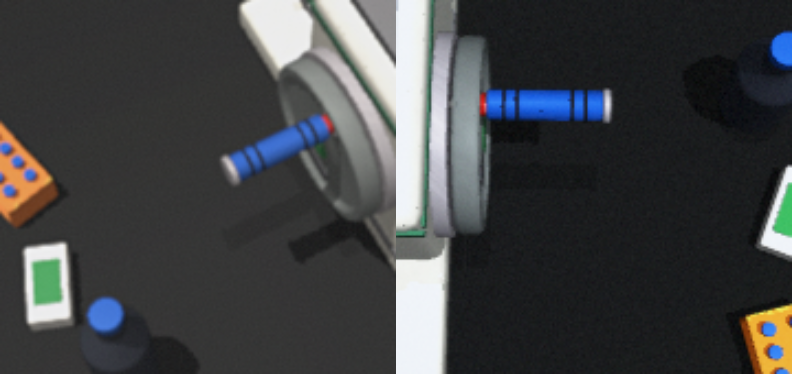

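The sleeve stands near 12 o'clock. The red band has shrunk to a sliver at (484,103), about 3 px against 7 px before, which matches 10 mm of travel. The rack, box and flask are undisturbed.

```bash
python3 -c "
from plant import ctrl
print(ctrl.close_job())"
```

```text
the job is handed in; nothing more can be done
None
```

I cranked the handwheel forward by its sleeve, found the lock hole just past 12 o'clock, pushed the grip in to its end stop, let go and handed the job in; no pass/fail verdict came back, but force readings and the last picture indicate it is locked with the bystanders undisturbed.

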